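# Set the spice mill to 5 and start it

### The arm

A 6-joint arm with a two-finger parallel gripper is mounted at the origin on the work surface. World frame = base frame: x ahead of the robot, y to its left, z up, the work surface at z = 0. Lengths are in m, angles in degrees, forces in N, time in s.
With the tool pointing down it reaches from about 0.4 to 0.825 m from the base axis. Payload 7 kg.
Tool frame: the origin (TCP) lies on the centre line of the jaws, within the pads' length; the fingertips stand 19 mm ahead of it and the grasp point (between the pads) is the TCP; z points along the fingers, y is the line along which they close (so a half turn about z gives the same grasp; the last joint's range is limited). The gripper opens to 88 mm and grips with 3 to 60 N. Pads are 19 mm wide; open, the fingers measure 130 mm over their backs; the gripper's body (78 mm by 193 mm) begins 47 mm behind the grasp point.
Start: joints at [16.507, 20.546, 0.682, 0, -70.136, -16.507], TCP at [0.675, -0, 0.246] pointing down, gripper open.
Joint ranges: [-176.03, 176.03], [-82.01, 121.73], [-58.28, 71.71], [-173.87, 95.51], [-174.79, -0.11], [-173.66, 173.66]. Speed limits (degrees/s): [136.94, 136.94, 172.46, 180, 180, 180].

### API

Orientations are given as [roll, pitch, yaw] about the fixed x, y, z axes, in that order (R = Rz(yaw) Ry(pitch) Rx(roll)).
In Python, from plant import ctrl gives the robot as it stands.
- The arm moves only by the tool move_arm, never from a script. Its argument "motion" is a list of rows, each a list of 3 entries, a list of its own where there are three numbers: the shift along the tool's x, y, z in mm, then the turn, a rotation vector about the tool's x, y, z in degrees, then the closure, from 0 (fully open) to 1 (shut). A call has 1 to 10 rows; each row is the pose to reach, as a shift and turn from the pose commanded when the call began, along the tool's axes at that moment; what a row does not reach only later rows make up. A row lasts 1/12 s, in which the tool goes at most 41.7 mm and 7.16 degrees, less where a joint would pass 70% of its speed; a pose out of reach is approached as far as the arm can. A call with a gripper value outside its range is refused whole. The fingers move at their own pace and stop on an object; the grip force is fixed at half the most. Time passes only in rows, so rows that repeat a pose let the fingers close. It gives the time, the measured TCP pose, the force, the opening and the grip force at its end, in the units of the state.
- ctrl.get_obs(): the state, without advancing time (a new reading comes with each control period).
- ctrl.snapshot(name): name is "scene" or "side" or "wrist"; returns a dict with "color" (384x512x3 uint8, blue, green, red), "camera_matrix" (3x3 intrinsics, pixels), "cam_to_world" (4x4, takes a point from camera to world coordinates). Camera axes: x right, y up, looking along -z (the intrinsics and any distortion apply to the point x, -y, -z); pixel columns grow to the right and rows downward; lengths in m; the calibration is good to about 2 mm. A picture is of the moment at which its call begins. There is no depth.
- ctrl.close_job(): hands the job in; it is judged then, once.
The state is a dict: "clock": time; "joint_pos": joint angles; "qvel": joint speeds; "tau": joint torques, N m; "tool_pos": TCP position; "orientation": TCP orientation; "force": force on the tool from outside, world axes, zero at the start; "moment": the same for the moment, N m; "opening": finger opening in m; "gripper_force": force on a finger pad.
Only numpy, scipy, OpenCV 4.12 (cv2) and the standard library are available. Lean on these libraries where they do the work, as an engineer would, in place of code of your own. Each camera call takes 0.05 s, during which the arm holds its last target. There are 200 camera calls.

### The job

The spice mill on the blue shelf is already loaded with cloves. Turn its click-stop grind collar until the red pointer rests at setting 5 (the mark with five dots), and only then press the green start button all the way down and let go. Leave the other things on the shelf where they are.

Things in the scene. Friction and masses are not known exactly. Their poses are not given: they have to be found in the camera images.
- mill: Cream electric spice mill fixed to the sky blue shelf (shelf top z = 40 mm). Block 150 (x) by 230 (y) by 85 mm high; its flat top, the deck, is 85 mm above the origin. Origin: centre of its underside; its -x side, with a small cup, roughly faces the robot. On the deck: grind collar (axis 40 mm from the middle towards mill +y) and green start button (75 mm towards mill -y).
- collar_center (a point): Point on the collar's vertical axis, 28 mm above the deck; hold the collar at this height. Grey ribbed sleeve, 56 mm diameter, 7 to 44 mm above the deck; under it an aluminium skirt, 86 mm diameter, up to 7 mm above the deck. A fixed glass hopper (lid 45 mm diameter) stands through the collar to 68 mm above the deck. Axes as the mill's.
- grind_collar (a joint): Collar angle, rad; grows clockwise seen from above. Six click settings 36 degrees apart: 1 at 0, 2 at 0.628, 3 at 1.257, 4 at 1.885, 5 at 2.513, 6 at 3.142; end stops just outside 1 and 6. Released within about 15 degrees of a setting it snaps in; a click takes about 0.07 N m. The setting is the mark that the red pointer on the collar points at.
- mark5 (a point): Middle of the mark of setting 5, on the deck, 58 mm from the collar axis. The marks are groups of one to six white dots, as on dice, on a black disc around the collar, 48 to 67 mm from its axis: one dot towards mill +y, then clockwise every 36 degrees over the mill's +x (far) side to six dots towards mill -y. Five dots lie 54 degrees clockwise from mill +x.
- pointer_tip (a point): Outer end of the red pointer on the collar's skirt, 43 mm from the collar's axis and 8 mm above the deck; it turns with the collar and points at the dots of the present setting.
- start_top (a point): Centre of the top of the green start button, 32 mm in diameter, 18 mm above the deck when up. Round black housing 48 mm in diameter and 12 mm high. It moves with the button.
- start (a joint): Travel of the start button, m: 0 up, 0.006 fully down; springs back by itself. Full travel takes about 5 N.
- dabba: Closed round steel masala dabba, 170 mm in diameter, 79 mm high with its lid knob, loose. Origin: centre of its underside.
- clove_jar: Sealed glass jar of cloves with a brass-coloured lid, 70 mm in diameter, 113 mm high, loose. Origin: centre of its underside.
- wood_box: Closed compact wooden box, 104 by 84 by 69 mm high, loose. Origin: centre of its underside.
- tongs: Steel tongs lying flat, 195 mm long (along their x), 65 mm wide, 12 mm high, loose. Origin: middle of the underside.

How it is judged:
By the outcome, as a careful person would: the job done as asked, in the order asked, and still so for the second after the job is handed in, with the robot touching nothing.
It also fails if it takes over 51 s, if anything falls off the work surface, if the arm or the gripper's body presses on something with over 40 N, if the wrist force passes 120 N, or if a joint passes its speed limit or range.

## Working session

There is one attempt and no reset: what is moved stays moved. The work goes in short steps, Python scripts to look and compute and a tool call to move; the robot and the scene stay as the last step left them, time stands still between calls to the robot, and variables do not carry over. Pictures are saved under pics/ and viewed, at most 10 in all, crops included, and the job is handed in when it is done.

Besides the shell and the picture viewer there is one more tool, called after "Request:" as a command line: name --argument value ..., lists and objects as JSON in quotes. move_arm: Moves the arm, as the interface text tells. Its arguments: {"type":"object","properties":{"motion":{"type":"array"}},"required":["motion"]}

```bash
mkdir -p pics; cat > h.py <<'E'
import numpy as np, cv2
from plant import ctrl
def snap(n,f):
    s=ctrl.snapshot(n); cv2.imwrite('pics/'+f+'.png',s['color']); np.savez('pics/'+f+'.npz',**s); return s
def load(f): return np.load('pics/'+f+'.npz')
def ray(s,u,v):
    K=s['camera_matrix'];T=s['cam_to_world']
    d=np.linalg.inv(K)@[u,v,1]; d=T[:3,:3]@[d[0],-d[1],-d[2]]; return T[:3,3],d/np.linalg.norm(d)
def plane(s,u,v,z):
    o,d=ray(s,u,v); return o+d*(z-o[2])/d[2]
def tri(*rs):
    A=sum(np.eye(3)-np.outer(d,d) for o,d in rs); b=sum((np.eye(3)-np.outer(d,d))@o for o,d in rs)
    return np.linalg.solve(A,b)
E
python3 - <<'E'
from h import *
a=snap('scene','sc1');b=snap('side','sd1');c=snap('wrist','wr1')
cv2.imwrite('pics/a1.png',np.vstack([np.hstack([a['color'],b['color']])])[:, :, :] if 0 else cv2.resize(np.hstack([a['color'],b['color']]),(800,300)))
for s in (a,b,c): print(s['cam_to_world'].round(3),s['camera_matrix'].round(0), [k for k in s])
print(ctrl.get_obs())
E
```

```text
[[ 0.812 -0.463  0.356  1.115]
 [ 0.584  0.65  -0.485 -0.708]
 [-0.007  0.602  0.798  1.341]
 [ 0.     0.     0.     1.   ]] [[460.   0. 259.]
 [  0. 460. 195.]
 [  0.   0.   1.]] ['color', 'camera_matrix', 'cam_to_world']
[[ 0.836  0.423 -0.35   0.011]
 [-0.549  0.652 -0.523 -0.802]
 [ 0.007  0.629  0.777  1.345]
 [ 0.     0.     0.     1.   ]] [[424.   0. 260.]
 [  0. 424. 194.]
 [  0.   0.   1.]] ['color', 'camera_matrix', 'cam_to_world']
[[-1.    -0.002  0.002  0.673]
 [ 0.001 -0.967 -0.257 -0.07 ]
 [ 0.002 -0.257  0.967  0.384]
 [ 0.     0.     0.     1.   ]] [[267.   0. 249.]
 [  0. 267. 193.]
 [  0.   0.   1.]] ['color', 'camera_matrix', 'cam_to_world']
{'clock': 0.15, 'joint_pos': array([ 1.65067027e+01,  2.05801576e+01,  6.46874385e-01, -1.46245920e-02,
       -7.01374510e+01, -1.65045967e+01]), 'qvel': array([-0.04296119, -0.11536326,  0.08094104, -0.01523826, -0.03405227,
        0.00999687]), 'tau': array([ 1.39394037e-04, -5.83274567e+01,  2.93289685e+01,  7.00122759e+00,
        8.75052094e-03, -9.76538854e-05]), 'tool_pos': array([ 6.74651474e-01, -2.79087709e-05,  2.44866789e-01]), 'orientation': array([ 1.79928274e+02, -6.91325248e-03, -9.00028671e+01]), 'force': array([0.3010153 , 0.69604152, 0.0607803 ]), 'moment': array([-0.03520876, -0.02965081,  0.03993325]), 'gripper_force': 0.0, 'opening': 0.08760933230111383}
```

View pics/sc1.png

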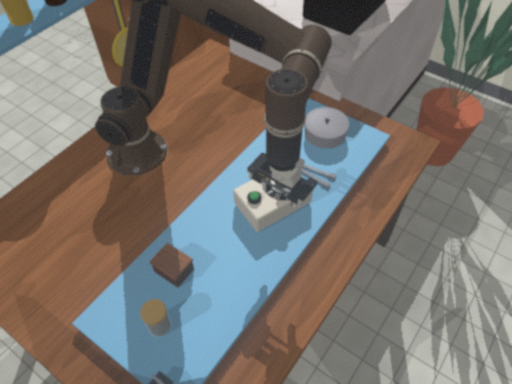

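View pics/wr1.png

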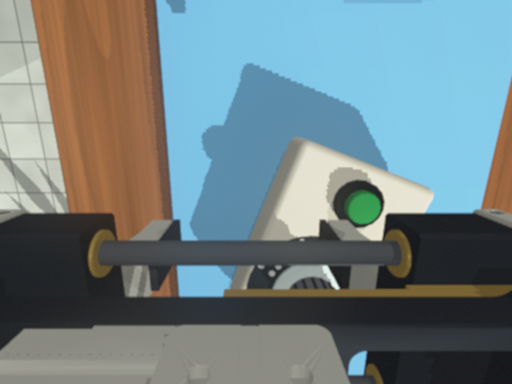

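View pics/sd1.png

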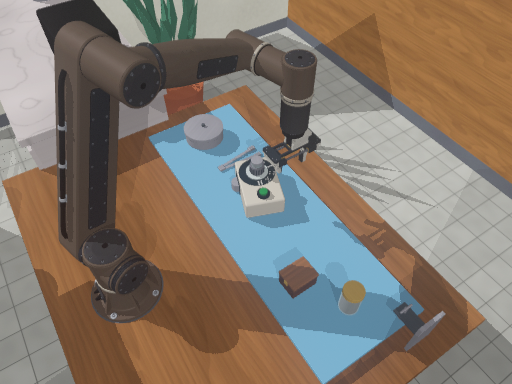

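The scene and side views show the mill under the gripper, with the dabba and tongs behind it, and the box and jar well clear. The wrist view has the green button at about (362,207). The collar, near (310,285), is partly hidden by the gripper. I'll raise and shift the arm to get a clear view of the collar.

Request:
move_arm --motion '[[[-20, 15, -25], [0, 0, 0], 0], [[-40, 30, -50], [0, 0, 0], 0], [[-60, 45, -75], [0, 0, 0], 0], [[-60, 45, -75], [0, 0, 0], 0], [[-60, 45, -75], [0, 0, 0], 0]]'

```text
clock: 0.57
tool_pos: [0.63, 0.0612, 0.3228]
orientation: [-179.8, 0.1, -89.9]
force: [-1.1, -0.1, -0.0]
opening: 0.0883
gripper_force: 0.0
```

```bash
python3 - <<'E'
from h import *
s=snap('wrist','wr2'); print(s['cam_to_world'].round(3))
E
```

```text
[[-1.     0.002 -0.003  0.628]
 [-0.001 -0.966 -0.258 -0.008]
 [-0.003 -0.258  0.966  0.462]
 [ 0.     0.     0.     1.   ]]
```

Request:
move_arm --motion '[[[-30, 0, 0], [0, 0, 0], 0], [[-60, 0, 0], [0, 0, 0], 0], [[-60, 0, 0], [0, 0, 0], 0], [[-60, 0, 0], [0, 0, 0], 0]]'

```text
clock: 0.95
tool_pos: [0.6298, 0.1207, 0.3186]
orientation: [179.8, -0.1, -89.9]
force: [0.3, -0.6, 0.0]
opening: 0.0878
gripper_force: 0.0
```

```bash
python3 - <<'E'
from h import *
s=snap('wrist','wr3'); print(s['cam_to_world'].round(3))
a=load('wr2')['color'];b=s['color']
cv2.imwrite('pics/c1.png',np.hstack([cv2.resize(x[20:300,150:400],None,fx=1.6,fy=1.6,interpolation=3) for x in (a,b)]))
def green(s):
    h=cv2.cvtColor(s['color'],cv2.COLOR_BGR2HSV); m=cv2.inRange(h,(45,120,40),(85,255,255))
    n,l,st,c=cv2.connectedComponentsWithStats(m); i=1+st[1:,4].argmax(); return c[i],st[i]
rs=[]
for f in ('wr1','wr2','wr3','sc1','sd1'):
    q=load(f); c,st=green(q); print(f,c,st,plane(q,*c,.143)); rs.append(ray(q,*c))
print(tri(*rs[:3]),tri(*rs))
E
```

```text
[[-1.    -0.001  0.003  0.629]
 [-0.    -0.967 -0.256  0.051]
 [ 0.003 -0.256  0.967  0.458]
 [ 0.     0.     0.     1.   ]]
wr1 [363.0565032  207.01172708] [346 190  36  35 938] [0.56528674 0.00856516 0.143     ]
wr2 [304.51789077 136.69491525] [292 124  26  26 531] [0.56468181 0.00867808 0.143     ]
wr3 [306.77279753  81.83925811] [294  67  27  31 647] [0.56467832 0.0084155  0.143     ]Traceback (most recent call last):
  File "<stdin>", line 10, in <module>
  File "<stdin>", line 7, in green
ValueError: attempt to get argmax of an empty sequence
```

View pics/c1.png

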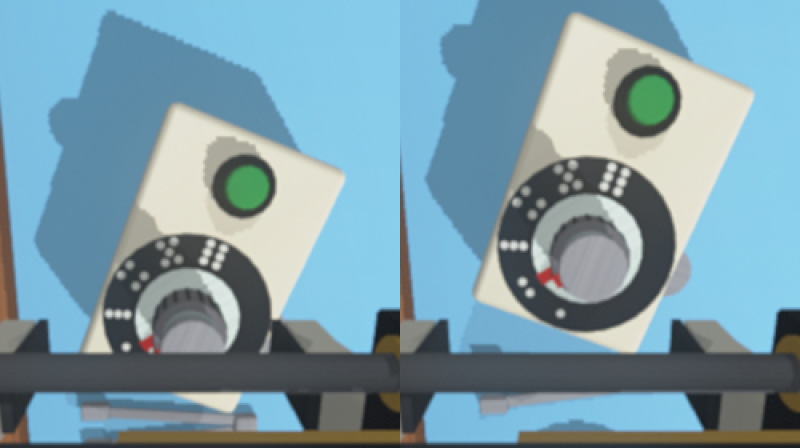

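In the wrist view all six marks are clear. The red pointer, at crop (548,277), rests at the two-dot mark. Next I'll fit the disc and button for positions.

```bash
python3 - <<'E'
from h import *
qs={f:load(f) for f in ('wr1','wr2','wr3')}
G=[];
for f in qs:
    h=cv2.cvtColor(qs[f]['color'],cv2.COLOR_BGR2HSV); m=cv2.inRange(h,(45,120,40),(85,255,255))
    n,l,st,c=cv2.connectedComponentsWithStats(m); G.append(ray(qs[f],*c[1+st[1:,4].argmax()]))
B=tri(*G);print('button',B)
q=qs['wr3'];im=q['color'];h=cv2.cvtColor(im,cv2.COLOR_BGR2HSV)
# dark disc
m=cv2.inRange(h,(0,0,0),(180,140,75));m[236:]=0;m=cv2.morphologyEx(m,3,np.ones((7,7)))
n,l,st,c=cv2.connectedComponentsWithStats(m)
for i in range(1,n):
    if st[i,4]>300: print(i,st[i],c[i])
i=l[165:172,217:222].max(); cn=max(cv2.findContours((l==i).astype('u1'),0,1)[0],key=cv2.contourArea)
P=np.array([plane(q,*p[0],.125)[:2] for p in cn],'f4')
A=np.c_[2*P,np.ones(len(P))];s=np.linalg.lstsq(A,(P**2).sum(1),rcond=None)[0];print('disc',s[:2],'r',np.sqrt(s[2]+s[0]**2+s[1]**2))
C=s[:2]
# mark dots: white in annulus
w=cv2.inRange(h,(0,0,150),(180,70,255));n,l,st,c=cv2.connectedComponentsWithStats(w)
for i in range(1,n):
    p=plane(q,*c[i],.125)[:2]-C
    if .045<np.hypot(*p)<.069 and st[i,4]<60: print('dot',c[i].round(1),st[i,4],np.hypot(*p).round(4),np.degrees(np.arctan2(p[1],p[0])).round(1))
r=cv2.inRange(h,(0,130,80),(8,255,255))|cv2.inRange(h,(172,130,80),(180,255,255))
n,l,st,c=cv2.connectedComponentsWithStats(r)
for i in range(1,n):
    if st[i,4]>8 : 
        p=plane(q,*c[i],.133)[:2]-C; print('red',c[i],st[i],np.hypot(*p),np.degrees(np.arctan2(p[1],p[0])))
d=C-B[:2];print('axis',np.hypot(*d),np.degrees(np.arctan2(d[1],d[0])))
# grey lid in wr2/wr3 for height
for f in ('wr2','wr3'):
    g=cv2.cvtColor(qs[f]['color'],6)[20:300,150:400]
print(ctrl.get_obs()['joint_pos'])
E
```

```text
button [0.564767   0.00859604 0.14262294]
1 [284  62  41  43 528] [300.6344697   84.17424242]
2 [ 212  119  109  107 4753] [266.14496108 172.32421628]
9 [   0  213  116   23 2325] [ 57.27698925 224.58580645]
10 [ 384  213  128   23 2460] [444.96544715 224.8800813 ]
disc [0.60597214 0.11829983] r 0.0655743625864473
dot [257.8 122.2] 20 0.0679 -80.1
dot [248.6 125.4] 13 0.0672 -70.3
dot [254.7 130.2] 12 0.0595 -75.1
dot [260.6 135.1] 11 0.0524 -81.2
dot [251.5 137.5] 12 0.0525 -68.6
dot [228. 139.] 9 0.0672 -44.5
dot [222.1 145.5] 15 0.0678 -35.3
dot [237.9 146.9] 8 0.052 -46.2
dot [232.1 153.9] 8 0.052 -33.8
dot [226.1 195.9] 22 0.0577 25.9
dot [230.8 202.6] 21 0.0574 36.7
dot [250.  215.5] 16 0.0561 68.1
red [242.33783784 192.98648649] [235 188  16  11  74] 0.03616666782718854 32.071501809502145
axis 0.11718695877111614 69.41364154080122
[ 2.81798424e+01  1.54482609e+01  2.90387203e+00 -1.17570538e-02
 -7.76139775e+01 -2.81556508e+01]
```

Request:
move_arm --motion '[[[3.5, 24, 0], [0, 0, -7], 0], [[3.5, 24, 0], [0, 0, -14], 0], [[3.5, 24, 0], [0, 0, -21], 0], [[3.5, 24, 0], [0, 0, -28], 0], [[3.5, 24, 0], [0, 0, -35], 0], [[3.5, 24, 0], [0, 0, -42], 0], [[3.5, 24, 0], [0, 0, -49], 0], [[3.5, 24, 0], [0, 0, -56], 0], [[3.5, 24, 0], [0, 0, -63], 0], [[3.5, 24, 0], [0, 0, -70], 0]]'

```text
clock: 1.83
tool_pos: [0.6059, 0.1151, 0.3198]
orientation: [179.9, 0.1, -19.7]
force: [-0.5, 0.2, 0.7]
opening: 0.0875
gripper_force: 0.0
```

Request:
move_arm --motion '[[[0, 0, 30], [0, 0, -7], 0], [[0, 0, 60], [0, 0, -14], 0], [[0, 0, 85], [0, 0, -20], 0], [[0, 0, 85], [0, 0, -20], 0], [[0, 0, 85], [0, 0, -20], 0], [[0, 0, 85], [0, 0, -20], 0]]'

```text
clock: 2.33
tool_pos: [0.6069, 0.1159, 0.237]
orientation: [180.0, -0.1, -0.2]
force: [-0.1, 0.5, 1.2]
opening: 0.0875
gripper_force: 0.0
```

```bash
python3 - <<'E'
from h import *
s=snap('wrist','wr4'); o=ctrl.get_obs(); print(o['joint_pos'],o['tool_pos'],o['orientation'])
a=s
h=cv2.cvtColor(a['color'],cv2.COLOR_BGR2HSV); m=cv2.inRange(h,(45,120,40),(85,255,255))
n,l,st,c=cv2.connectedComponentsWithStats(m)
if n>1: print(plane(a,*c[1+st[1:,4].argmax()],.143))
E
```

```text
[ 2.89446235e+01  1.54557066e+01 -7.69072635e+00  4.87852412e-02
 -6.67117102e+01  6.08511196e+01] [0.60712442 0.11626909 0.23752156] [-1.79970085e+02 -1.45734671e-01 -1.85062814e-01]
[0.57449585 0.00365708 0.143     ]
```

View pics/wr4.png

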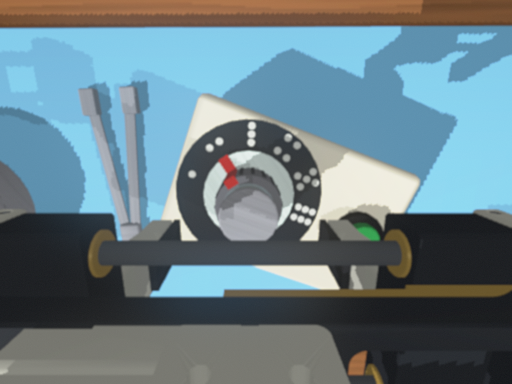

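Request:
move_arm --motion '[[[0, 0, 30], [0, 0, 0], 0], [[0, 0, 60], [0, 0, 0], 0], [[0, 0, 75], [0, 0, 0], 0], [[0, 0, 82], [0, 0, 0], 0], [[0, 0, 82], [0, 0, 0], 0], [[0, 0, 82], [0, 0, 0], 0]]'

```text
clock: 2.88
tool_pos: [0.607, 0.1168, 0.1552]
orientation: [-180.0, -0.1, -0.0]
force: [1.0, 0.5, 0.8]
opening: 0.0877
gripper_force: 0.0
```

Request:
move_arm --motion '[[[0, 0, 0], [0, 0, 0], 1], [[0, 0, 0], [0, 0, 0], 1], [[0, 0, 0], [0, 0, 0], 1], [[0, 0, 0], [0, 0, 0], 1], [[0, 0, 0], [0, 0, 0], 1], [[0, 0, 0], [0, 0, 0], 1], [[0, 0, 0], [0, 0, 0], 1], [[0, 0, 0], [0, 0, 0], 1]]'

```text
clock: 3.55
tool_pos: [0.6061, 0.1169, 0.1539]
orientation: [-180.0, -0.0, 0.0]
force: [-2.1, 3.0, 3.0]
opening: 0.0553
gripper_force: 30.0
```

Request:
move_arm --motion '[[[0, 0, 0], [0, 0, 6], 1], [[0, 0, 0], [0, 0, 12], 1], [[0, 0, 0], [0, 0, 18], 1], [[0, 0, 0], [0, 0, 24], 1], [[0, 0, 0], [0, 0, 30], 1], [[0, 0, 0], [0, 0, 36], 1], [[0, 0, 0], [0, 0, 42], 1], [[0, 0, 0], [0, 0, 48], 1], [[0, 0, 0], [0, 0, 54], 1]]'

```text
clock: 4.3
tool_pos: [0.6069, 0.1183, 0.1539]
orientation: [-179.8, 0.0, -54.3]
force: [0.3, 9.7, 1.2]
opening: 0.0551
gripper_force: 30.0
```

Request:
move_arm --motion '[[[0, 0, 0], [0, 0, 6], 1], [[0, 0, 0], [0, 0, 12], 1], [[0, 0, 0], [0, 0, 18], 1], [[0, 0, 0], [0, 0, 24], 1], [[0, 0, 0], [0, 0, 30], 1], [[0, 0, 0], [0, 0, 36], 1], [[0, 0, 0], [0, 0, 42], 1], [[0, 0, 0], [0, 0, 48], 1], [[0, 0, 0], [0, 0, 54], 1], [[0, 0, 0], [0, 0, 54], 1]]'

```text
clock: 5.13
tool_pos: [0.6085, 0.1187, 0.154]
orientation: [-179.8, 0.3, -108.3]
force: [6.5, 7.9, -3.2]
opening: 0.0555
gripper_force: 30.0
```

```bash
python3 - <<'E'
from h import *
o=ctrl.get_obs(); print({k:np.round(v,3) for k,v in o.items()})
E
```

```text
{'clock': np.float64(5.133), 'joint_pos': array([ 2.9049e+01,  1.9341e+01, -1.3788e+01, -2.1000e-02, -5.6522e+01,
       -4.7370e+01]), 'qvel': array([-0.027,  0.026, -0.077, -0.099, -0.149,  8.955]), 'tau': array([ -3.924, -55.273,  21.534,   6.886,  -3.316,  -1.842]), 'tool_pos': array([0.609, 0.119, 0.154]), 'orientation': array([-179.776,    0.269, -108.332]), 'force': array([ 6.501,  7.943, -3.185]), 'moment': array([ 2.815, -2.263,  0.025]), 'gripper_force': np.float64(30.003), 'opening': np.float64(0.055)}
```

Now I'll release the collar, lift, and look.

Request:
move_arm --motion '[[[0, 0, 0], [0, 0, 0], 0], [[0, 0, 0], [0, 0, 0], 0], [[0, 0, 0], [0, 0, 0], 0], [[0, 0, 0], [0, 0, 0], 0], [[0, 0, 0], [0, 0, 0], 0], [[0, 0, 0], [0, 0, 0], 0], [[0, 0, 0], [0, 0, 0], 0]]'

```text
clock: 5.72
tool_pos: [0.6059, 0.1163, 0.1536]
orientation: [180.0, -0.0, -108.0]
force: [0.2, 0.2, -0.2]
opening: 0.0872
gripper_force: 0.0
```

Request:
move_arm --motion '[[[0, 0, -40], [0, 0, 0], 0], [[0, 0, -80], [0, 0, 0], 0], [[0, 0, -120], [0, 0, 0], 0], [[0, 0, -150], [0, 0, 0], 0], [[0, 0, -150], [0, 0, 0], 0], [[0, 0, -150], [0, 0, 0], 0]]'

```text
clock: 6.22
tool_pos: [0.6067, 0.1168, 0.3061]
orientation: [-179.8, 0.2, -108.0]
force: [-0.6, 0.4, -0.5]
opening: 0.0877
gripper_force: 0.0
```

```bash
python3 - <<'E'
from h import *
s=snap('wrist','wr5'); o=ctrl.get_obs(); print(o['joint_pos'],o['tool_pos'],o['orientation'])
cv2.imwrite('pics/c5.png',cv2.resize(s['color'][50:250,130:400],None,fx=2.9,fy=2.9,interpolation=3))
E
```

```text
[ 2.89842363e+01  1.33085238e+01 -1.83040589e+00 -2.53135038e-02
 -7.47917286e+01 -4.69894224e+01] [0.60582867 0.11651158 0.30404733] [-1.79970568e+02  6.73715074e-02 -1.08011794e+02]
```

View pics/c5.png

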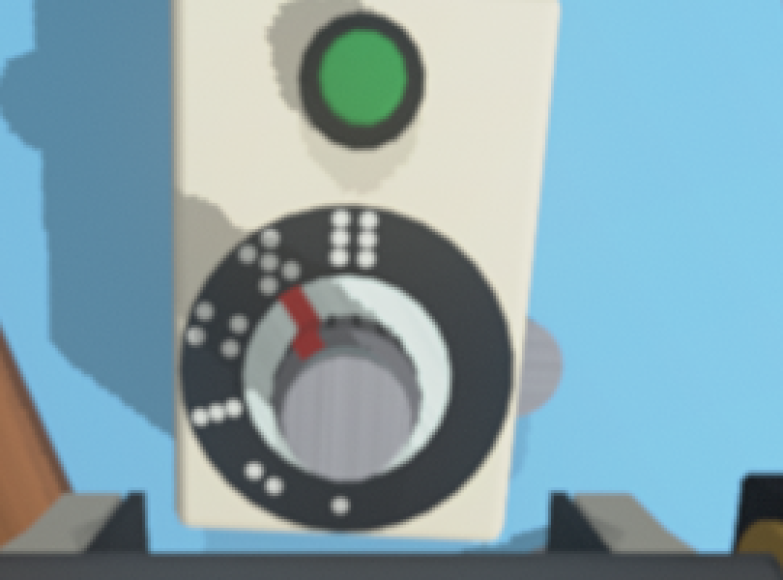

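The pointer is now at the five-dot mark (crop 290,300). Next I'll go over the button with the gripper shut.

Request:
move_arm --motion '[[[38, 2, 0], [0, 0, 0], 1], [[77, 4, 0], [0, 0, 0], 1], [[115, 6, 0], [0, 0, 0], 1], [[115, 6, 40], [0, 0, 0], 1], [[115, 6, 80], [0, 0, 0], 1], [[115, 6, 120], [0, 0, 0], 1], [[115, 6, 130], [0, 0, 0], 1], [[115, 6, 130], [0, 0, 0], 1], [[115, 6, 130], [0, 0, 0], 1], [[115, 6, 130], [0, 0, 0], 1]]'

```text
clock: 7.1
tool_pos: [0.5662, 0.0094, 0.1756]
orientation: [-179.9, 0.1, -108.0]
force: [0.2, 0.2, 0.8]
opening: 0.027
gripper_force: 0.0
```

```bash
python3 - <<'E'
from h import *
o=ctrl.get_obs(); print({k:np.round(o[k],4) for k in ('tool_pos','orientation','opening','force')})
E
```

```text
{'tool_pos': array([0.5662, 0.0094, 0.1756]), 'orientation': array([-1.798600e+02,  5.100000e-02, -1.079533e+02]), 'opening': np.float64(0.027), 'force': array([0.2064, 0.1674, 0.7732])}
```

Request:
move_arm --motion '[[[0, 0, 0], [0, 0, 0], 1], [[0, 0, 0], [0, 0, 0], 1], [[0, 0, 0], [0, 0, 0], 1], [[0, 0, 0], [0, 0, 0], 1], [[0, 0, 4], [0, 0, 0], 1], [[0, 0, 8], [0, 0, 0], 1], [[0, 0, 12], [0, 0, 0], 1], [[0, 0, 14], [0, 0, 0], 1], [[0, 0, 16], [0, 0, 0], 1], [[0, 0, 16], [0, 0, 0], 1]]'

```text
clock: 7.93
tool_pos: [0.5651, 0.0091, 0.16]
orientation: [-179.9, 0.0, -107.9]
force: [-8.3, 1.7, 21.4]
opening: 0.0002
gripper_force: 10.7
```

Request:
move_arm --motion '[[[0, 0, 0], [0, 0, 0], 1], [[0, 0, 0], [0, 0, 0], 1], [[0, 0, 0], [0, 0, 0], 1]]'

```text
clock: 8.18
tool_pos: [0.5651, 0.009, 0.16]
orientation: [-179.9, 0.0, -107.9]
force: [-8.1, 1.9, 22.7]
opening: 0.0003
gripper_force: 11.0
```

```bash
python3 - <<'E'
from h import *
o=ctrl.get_obs(); print({k:np.round(o[k],4) for k in ('tool_pos','orientation','opening','force','moment')})
s=snap('wrist','wr6');t=snap('side','sd6')
cv2.imwrite('pics/c6.png',np.hstack([cv2.resize(s['color'][130:260,180:320],(420,390),interpolation=3),cv2.resize(t['color'][130:230,210:320],(380,390),interpolation=3)]))
E
```

```text
{'tool_pos': array([0.5651, 0.009 , 0.16  ]), 'orientation': array([-1.799006e+02,  2.100000e-02, -1.079436e+02]), 'opening': np.float64(0.0003), 'force': array([-8.0635,  1.9383, 22.68  ]), 'moment': array([ 0.949 ,  3.1445, -0.0336])}
```

View pics/c6.png

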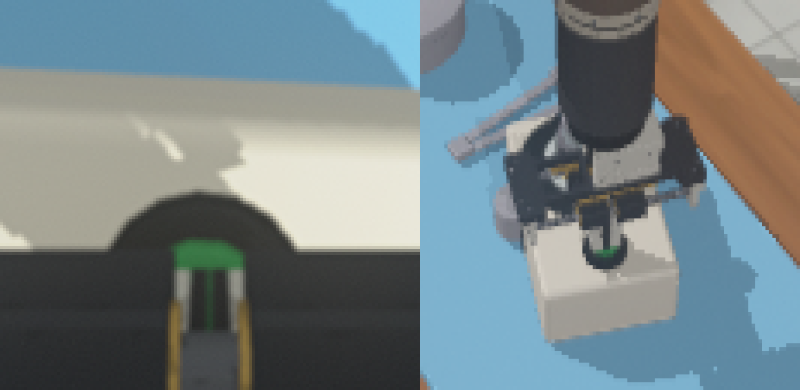

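The fingers are on the button, but the 22 N force is more than I expected. I'll check the force against depth by backing off slightly.

Request:
move_arm --motion '[[[0, 0, -1], [0, 0, 0], 1], [[0, 0, -1], [0, 0, 0], 1], [[0, 0, -1], [0, 0, 0], 1]]'

```text
clock: 8.53
tool_pos: [0.565, 0.009, 0.1601]
orientation: [-179.9, 0.0, -108.0]
force: [-5.0, 1.5, 14.8]
opening: 0.0005
gripper_force: 7.6
```

Request:
move_arm --motion '[[[0, 0, -1], [0, 0, 0], 1], [[0, 0, -1], [0, 0, 0], 1], [[0, 0, -1], [0, 0, 0], 1]]'

```text
clock: 8.78
tool_pos: [0.565, 0.0091, 0.1603]
orientation: [-180.0, 0.0, -108.0]
force: [-2.8, 1.5, 8.5]
opening: 0.0007
gripper_force: 4.2
```

Request:
move_arm --motion '[[[0, 0, -2], [0, 0, 0], 1], [[0, 0, -2], [0, 0, 0], 1], [[0, 0, -2], [0, 0, 0], 1]]'

```text
clock: 9.03
tool_pos: [0.565, 0.009, 0.1617]
orientation: [-180.0, 0.0, -108.0]
force: [-0.6, 0.8, 3.7]
opening: 0.0004
gripper_force: 2.0
```

Request:
move_arm --motion '[[[0, 0, -2], [0, 0, 0], 1], [[0, 0, -2], [0, 0, 0], 1], [[0, 0, -2], [0, 0, 0], 1]]'

```text
clock: 9.28
tool_pos: [0.565, 0.009, 0.1636]
orientation: [-180.0, 0.0, -108.0]
force: [0.9, 1.4, 3.3]
opening: 0.0003
gripper_force: 1.5
```

The stop is hard at z = 0.160, with only spring force (about 3–4 N) above it. Measuring where contact ends will give the travel.

Request:
move_arm --motion '[[[0, 0, -1], [0, 0, 0], 1], [[0, 0, -1], [0, 0, 0], 1], [[0, 0, -1], [0, 0, 0], 1]]'

```text
clock: 9.53
tool_pos: [0.5649, 0.009, 0.1646]
orientation: [-180.0, 0.0, -108.0]
force: [1.1, -0.4, 2.5]
opening: 0.0004
gripper_force: 1.2
```

Request:
move_arm --motion '[[[0, 0, -1], [0, 0, 0], 1], [[0, 0, -1], [0, 0, 0], 1], [[0, 0, -1], [0, 0, 0], 1]]'

```text
clock: 9.78
tool_pos: [0.5648, 0.0089, 0.1656]
orientation: [-180.0, 0.0, -108.0]
force: [2.3, 0.7, 0.9]
opening: 0.0009
gripper_force: 0.9
```

Request:
move_arm --motion '[[[0, 0, -1], [0, 0, 0], 1], [[0, 0, -1], [0, 0, 0], 1], [[0, 0, -1], [0, 0, 0], 1]]'

```text
clock: 10.03
tool_pos: [0.5643, 0.0088, 0.1663]
orientation: [179.9, -0.0, -108.0]
force: [-1.0, 0.6, 2.1]
opening: 0.0006
gripper_force: 0.7
```

Request:
move_arm --motion '[[[0, 0, -1], [0, 0, 0], 1], [[0, 0, -1], [0, 0, 0], 1], [[0, 0, -1], [0, 0, 0], 1]]'

```text
clock: 10.28
tool_pos: [0.5644, 0.0089, 0.1674]
orientation: [180.0, -0.0, -108.0]
force: [0.1, -0.5, 0.1]
opening: 0.0005
gripper_force: 0.0
```

Contact ends at about 0.1665, so the button travelled its full 6 mm and has sprung back. I'll retreat and check the collar and shelf.

Request:
move_arm --motion '[[[0, 0, -40], [0, 0, 0], 1], [[0, 0, -80], [0, 0, 0], 1], [[0, 0, -120], [0, 0, 0], 1], [[-40, 0, -140], [0, 0, 0], 1], [[-80, 0, -140], [0, 0, 0], 1], [[-110, 0, -140], [0, 0, 0], 1], [[-110, 0, -140], [0, 0, 0], 1], [[-110, 0, -140], [0, 0, 0], 1]]'

```text
clock: 10.95
tool_pos: [0.5987, 0.1151, 0.3067]
orientation: [179.9, -0.0, -107.9]
force: [-1.2, -0.2, -0.1]
opening: 0.0002
gripper_force: 0.0
```

```bash
python3 - <<'E'
from h import *
s=snap('wrist','wr7'); o=ctrl.get_obs(); print(o['tool_pos'],o['force'],np.abs(o['qvel']).max())
cv2.imwrite('pics/c7.png',cv2.resize(s['color'][50:250,130:400],None,fx=2.9,fy=2.9,interpolation=3))
E
```

```text
[0.59843799 0.11406815 0.30685454] [-0.13285976 -0.42464064  0.41681701] 1.2873127733003262
```

View pics/c7.png

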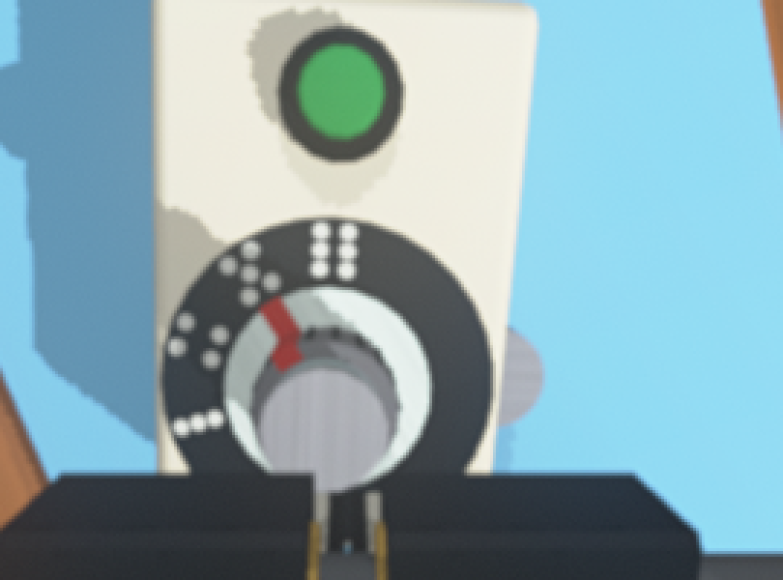

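The pointer, at crop (270,310), still rests at five dots. The button is up and the arm is clear, so I'm handing in.

```bash
python3 -c "
from plant import ctrl
print(ctrl.close_job())"
```

```text
the job is handed in; nothing more can be done
None
```

The collar is at setting 5, the start button was then pressed its full 6 mm and released, the other things on the shelf were not touched, and the job was handed in at about 11 s.

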